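Roll the rolling pin into its cradle

ROBOT

A 7-joint arm with a two-finger parallel gripper is mounted at the origin on the work surface. World frame = base frame: x ahead of the robot, y to its left, z up, the work surface at z = 0. Lengths are in m, angles in rad, forces in N, time in s.
With the tool pointing down it reaches from about 0.35 to 0.9 m from the base axis. Payload 8.1 kg.
Tool frame: the origin (TCP) lies between the finger pads; the fingertips stand 11 mm ahead of it and the grasp point (between the pads) lies 8 mm behind it; z points along the fingers, y is the line along which they close (so a half turn about z gives the same grasp; the last joint's range is limited). The gripper opens to 92 mm and grips with 3 to 60 N. Pads are 19 mm wide; open, the fingers measure 130 mm over their backs; the gripper's body (75 mm by 190 mm) begins 47 mm behind the grasp point.
Start: joints at [-1.299, 0.434, 0.025, 1.573, -0.012, 1.134, -0.075], TCP at [0.229, 0.582, 0.238] pointing down, gripper open.
Joint ranges: [-2.62, 2.62], [-0.44, 2.09], [-1.27, 1.32], [0.08, 2.57], [-1.32, 4.46], [0.12, 2], [-2.74, 2.74]. Speed limits (rad/s): [2.22, 2.22, 3.01, 3.01, 3.14, 3.14, 3.14].

INTERFACE

Orientations are given as a 3x3 rotation matrix whose columns are the frame's x, y, z axes.
In Python, from rig import env gives the robot as it stands.
- The arm moves only by the tool play_rows, never from a script. Its argument "steps" is a list of rows, each an object of numbers: "dx", "dy", "dz": the shift along the world's x, y, z in mm; "ax", "ay", "az": the turn, a rotation vector about the world's x, y, z in rad. A call has exactly 10 rows; each row is the pose to reach, as a shift and turn from the pose commanded when the call began; what a row does not reach only later rows make up. A row lasts 1/12 s, in which the tool goes at most 41.7 mm and 7.16 degrees, less where a joint would pass 70% of its speed; a pose out of reach is approached as far as the arm can. A call with a gripper value outside its range is refused whole. "claw" is the opening in per cent of the stroke, from 0 (shut) to 100 (fully open), set as the call begins (left out, the last holds). The fingers move at their own pace and stop on an object; "squeeze" is the grip in N (left out, the last holds). Time passes only in rows, so rows that repeat a pose let the fingers close, or fill a call up. It gives the time, the measured TCP pose, the force, the opening and the grip force at its end, in the units of the state.
- env.observe(): the state, without advancing time (a new reading comes with each control period).
- env.camera(name): name is "side" or "top" or "wrist"; returns the picture (420x560x3 uint8, red, green, blue); there is no depth.
- env.get_calibration(name): a dict with "K" (3x3 intrinsics, pixels), "k1" (the pictures are not rectified: a ray, as slopes to the right and down, at radius r is drawn at 1 + k1 r^2 times it, then the intrinsics apply), "rvec" (rotation vector, rad) and "tvec" (3), from world to camera coordinates, as OpenCV has them. Camera axes: x right, y down, z forward; pixel columns grow to the right and rows downward; lengths in m; the calibration is good to about 2 mm. A picture is of the moment at which its call begins: read the wrist's pose just before it. get_calibration takes no time and is no camera call; for the wrist camera it gives the pose at the moment of the call.
- env.hand_in(): hands the job in; it is judged then, once.
Trained networks look in the newest picture that a camera, given by its name, has taken for a name from the list of things; names that differ only in an ending like _2 or _b are one class to them, and where a whole thing is asked for, a point or a joint stands for the part that bears it (a point fixed in the world has none). Each returns a list of dicts, best first, with "score" (0 to 1); they miss things now and then, are a little off and sometimes report something else, mostly with a low value. They report only what shows in the picture. A call takes as long as a camera call.
- env.cut_out(query, camera): "region" (420x560 bool, what is visible of it) and "at" ([row, column] in pixels, amid what is visible of it).
- env.mark_of(query, camera): "at" ([row, column] in pixels: a listed point, or the origin of a listed thing).
The state is a dict: "time_s": time; "qpos": joint angles; "qd": joint speeds; "joint_efforts": joint torques, N m; "ee_pos": TCP position; "ee_rot": TCP orientation; "wrist_force": force on the tool from outside, world axes, zero at the start; "wrist_torque": the same for the moment, N m; "gripper_width": finger opening in m; "grasp_force": force on a finger pad.
Only numpy, scipy, OpenCV 4.12 (cv2) and the standard library are available. Lean on these libraries where they do the work, as an engineer would, in place of code of your own. Each camera call takes 0.05 s, during which the arm holds its last target. There are 200 camera calls.

TASK

With the fingertips, roll the rolling pin by its side across the worktop, up the cradle's little ramp and over the crest, so that it drops into the V of the cradle and lies still there, with both of its ends sticking out past the cradle. Only push it: do not grip, drag or lift it, and leave everything else where it stands.

Things in the scene. Friction and masses are not known exactly. Their poses are not given: they have to be found in the camera images.
- pin: Rolling pin: plain wooden cylinder without handles, 220 mm long, 44 mm diameter, about 0.24 kg, loose on the worktop on the cradle's ramp side. Friction about 0.5 with everything: pushed on its side it rolls; let go it soon stops, or rolls back down a slope. Origin at mid-length on its axis (22 mm above the worktop). Its x axis is the cylinder's axis; y and z turn as it rolls (z starts up).
- cradle: The pin's wooden cradle, a fixed V-block 130 mm long along its x axis, open at both ends. Origin on the worktop under the bottom line of the V, at mid-length; z up; the ramp is on its +y side. Both sides of the V slope 35 degrees, bottom 2 mm above the worktop; a board 45 mm high stands behind, from y = -27 to -41 mm. Seated, the pin's axis is over y = 0, 29 mm above the worktop.
- ramp_foot (a point): Middle of the foot of the cradle's ramp, where it meets the worktop, at y = +72 mm in the cradle's frame. Axes as the cradle's. The ramp rises straight from here to the crest, 130 mm wide along x. The pin starts nearly parallel to the foot; the end that reaches the ramp first waits while the other catches up.
- crest (a point): Middle of the crest between ramp and V, 14 mm above the worktop, at y = +17 mm in the cradle's frame. Axes as the cradle's. Once the pin's axis is past it, the pin drops into the V.
- salt_jar: Bystander: glass salt jar with a metal lid, 52 mm across, 85 mm high, standing beyond the far (+x) end of the cradle. Origin at the centre of its base.
- cup: Bystander: white mug, 72 mm across, 75 mm high, standing behind the cradle's back board. Origin at the centre of its base.
- pepper_mill: Bystander: dark wooden pepper mill, 52 mm across, 100 mm high, standing beyond the far (+x) end of the rolling pin. Origin at the centre of its base.
- tostonera: Bystander: wooden plantain press, two hinged boards 200 x 90 mm with a handle 85 mm longer at the -x end, 34 mm high, lying to the left (+y). Origin under the centre of the boards.
- ladle: Bystander: stainless ladle lying on the worktop close to the robot on the left, 320 mm long, 32 mm high at the bowl. Origin on the worktop under the handle, 120 mm from the bowl's centre, which lies along its +x axis.

How it is judged:
By the outcome, as a careful person would: the job done as asked, in the order asked, and still so for the second after the job is handed in, with the robot touching nothing.
It also fails if it takes over 51 s, if anything falls off the work surface, if the arm or the gripper's body presses on something with over 40 N, if the wrist force passes 120 N, or if a joint passes its speed limit or range.

## Working session

There is one attempt and no reset: what is moved stays moved. The work goes in short steps, Python scripts to look and compute and a tool call to move; the robot and the scene stay as the last step left them, time stands still between calls to the robot, and variables do not carry over. Pictures are saved under pics/ and viewed, at most 10 in all, crops included, and the job is handed in when it is done.

Besides the shell and the picture viewer there is one more tool, called after ">>>" in YAML: its name, and indented under it one key for each argument. play_rows: Moves the arm, as the interface text tells. Its arguments: {"type":"object","properties":{"steps":{"type":"array","items":{"type":"object","properties":{"dx":{"type":"number"},"dy":{"type":"number"},"dz":{"type":"number"},"ax":{"type":"number"},"ay":{"type":"number"},"az":{"type":"number"}}}},"claw":{"type":"number"},"squeeze":{"type":"number"}},"required":["steps"]}

```bash
mkdir -p pics
cat > h.py <<'E'
import numpy as np, cv2
from rig import env
def ray(cam,rc,z,cal=None):
    c=cal or env.get_calibration(cam); K=np.array(c["K"]);k1=float(c["k1"])
    p=cv2.undistortPoints(np.array([[[rc[1],rc[0]]]],float),K,np.array([k1,0,0,0.]))[0,0]
    R=cv2.Rodrigues(np.array(c["rvec"],float))[0];t=np.array(c["tvec"],float).ravel()
    o=-R.T@t;d=R.T@np.array([p[0],p[1],1]);return o+d*(z-o[2])/d[2]
def ends(m):
    ys,xs=np.nonzero(m);r=cv2.minAreaRect(np.c_[xs,ys].astype(np.float32));b=cv2.boxPoints(r)
    if np.linalg.norm(b[0]-b[1])<np.linalg.norm(b[1]-b[2]): return (b[0]+b[1])/2,(b[2]+b[3])/2
    return (b[1]+b[2])/2,(b[0]+b[3])/2
E
python3 - <<'E'
from h import *
s=env.observe();print(s["time_s"],s["ee_pos"],np.round(s["ee_rot"],2).tolist())
for cam in("top","side"):
    im=env.camera(cam);cv2.imwrite(f"pics/{cam}0.png",im[...,::-1])
    for q,z in(("pin",.022),("cradle",0),("ramp_foot",0),("crest",.014),("salt_jar",0),("cup",0),("pepper_mill",0),("tostonera",0),("ladle",0)):
        for d in env.mark_of(q,cam)[:1]: print(cam,q,round(d["score"],2),np.round(d["at"]),ray(cam,d["at"],z).round(3))
    for d in env.cut_out("pin",cam)[:1]:
        for e in ends(d["region"]): print("end",e,ray(cam,e[::-1],.022).round(3))
print(env.observe()["time_s"])
E
```

```text
0.0 [0.22865408 0.58115805 0.23695548] [[-0.93, 0.37, -0.0], [0.37, 0.93, -0.0], [-0.0, -0.0, -1.0]]
top pin 0.69 [184. 339.] [ 0.571 -0.114  0.022]
top cradle 0.9 [194. 400.] [ 0.545 -0.277  0.   ]
top ramp_foot 0.59 [188. 373.] [ 0.564 -0.207  0.   ]
top crest 0.71 [193. 396.] [ 0.546 -0.263  0.014]
top salt_jar 0.63 [124. 418.] [ 0.732 -0.334  0.   ]
top cup 0.8 [198. 447.] [ 0.532 -0.4    0.   ]
top pepper_mill 0.91 [109. 344.] [ 0.778 -0.138  0.   ]
top ladle 0.87 [307. 191.] [0.263 0.274 0.   ]
end [348.0971 142.0281] [ 0.683 -0.142  0.022]
end [324.26257 224.36551] [ 0.468 -0.074  0.022]
side pin 0.89 [278. 324.] [ 0.575 -0.102  0.022]
side cradle 0.59 [357. 325.] [ 0.549 -0.276  0.   ]
side ramp_foot 0.6 [329. 323.] [ 0.557 -0.214  0.   ]
side crest 0.8 [348. 326.] [ 0.554 -0.263  0.014]
side pepper_mill 0.97 [286. 412.] [ 0.775 -0.134  0.   ]
side tostonera 0.87 [143. 312.] [0.629 0.389 0.   ]
side ladle 0.55 [181. 192.] [0.274 0.268 0.   ]
end [425.8545  257.94458] [ 0.823 -0.077  0.022]
end [410.3139  298.73865] [ 0.754 -0.177  0.022]
1.1
```

View pics/top0.png

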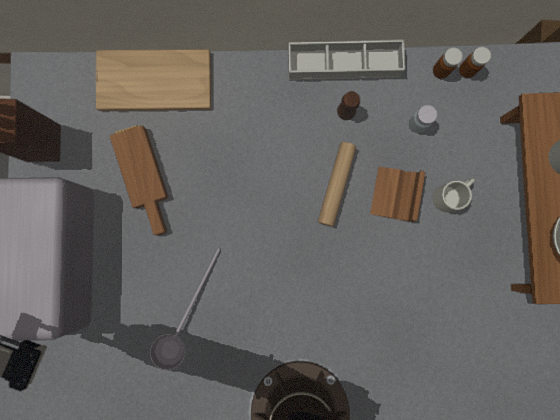

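View pics/side0.png

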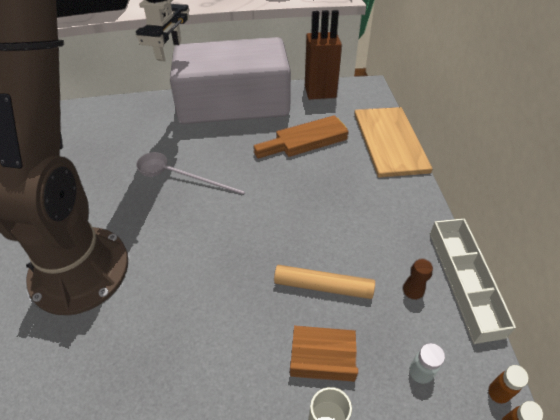

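The top view shows the pin from (348,143) to (325,224) and the cradle at columns 373–425, rows 167–220, nearly parallel to it. The side view agrees, with the way between them clear. Next I need the cradle's yaw.

Run:
```python
from h import *
im=env.camera("top")
d=env.cut_out("cradle","top")[0];m=d["region"].astype(np.uint8)
ys,xs=np.nonzero(m);b=cv2.boxPoints(cv2.minAreaRect(np.c_[xs,ys].astype(np.float32)))
c=max(cv2.findContours(m,0,2)[0],key=cv2.contourArea)
print(d["score"],b.tolist(),cv2.approxPolyDP(c,3,True)[:,0].tolist())
# foot edge: leftmost pixel per row, middle rows
L=[(r,np.nonzero(m[r])[0][0]) for r in range(ys.min()+8,ys.max()-8)]
P=np.array([ray("top",p,0) for p in L]);k=np.polyfit(P[:,0],P[:,1],1);print("foot yaw",np.degrees(np.arctan(k[0])),P[0],P[-1])
d=env.cut_out("pin","top")[0];e=[ray("top",x[::-1],.022) for x in ends(d["region"])];print(e)
v=e[0]-e[1];print("pin yaw",np.degrees(np.arctan2(v[1],v[0])),np.linalg.norm(v),(e[0]+e[1])/2)
d=env.cut_out("cradle","side")
cv2.imwrite("pics/crop.png",cv2.resize(im[120:250,300:450,::-1],None,fx=5,fy=4.6))
```

```text
0.55 [[368.5135192871094, 215.0811004638672], [376.7837829589844, 162.7027130126953], [425.7216491699219, 170.4297332763672], [417.4513854980469, 222.80812072753906]] [[378, 166], [371, 213], [415, 220], [425, 172]]
foot yaw -9.544337216883246 [ 0.60064099 -0.21444347  0.        ] [ 0.49949059 -0.20010045  0.        ]
[array([ 0.68338243, -0.14279262,  0.022     ]), array([ 0.46806603, -0.07433115,  0.022     ])]
pin yaw -17.638454290949266 0.2259383145430978 [ 0.57572423 -0.10856188  0.022     ]
```

View pics/crop.png

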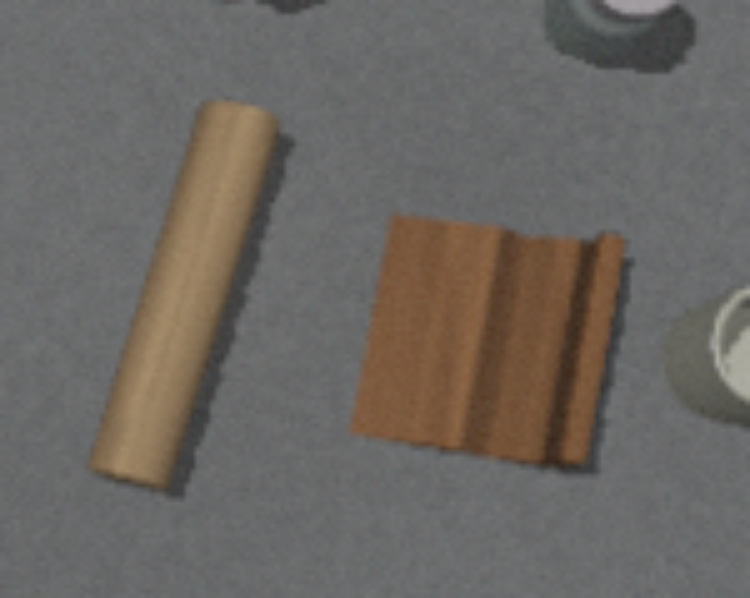

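>>> play_rows:
  steps:
    - {"dx":18,"dy":-32,"dz":0,"az":-0.075}
    - {"dx":36,"dy":-64,"dz":0,"az":-0.15}
    - {"dx":54,"dy":-96,"dz":0,"az":-0.225}
    - {"dx":73,"dy":-128,"dz":0,"az":-0.3}
    - {"dx":91,"dy":-160,"dz":0,"az":-0.375}
    - {"dx":109,"dy":-191,"dz":0,"az":-0.45}
    - {"dx":127,"dy":-223,"dz":0,"az":-0.525}
    - {"dx":146,"dy":-255,"dz":0,"az":-0.6}
    - {"dx":164,"dy":-287,"dz":0,"az":-0.675}
    - {"dx":182,"dy":-319,"dz":0,"az":-0.75}
  claw: 100

```text
schema error: expected keys dx, dy, dz, ax, ay, az
```

>>> play_rows:
  steps:
    - {"dx":18,"dy":-32,"dz":0,"az":-0.075}
    - {"dx":36,"dy":-64,"dz":0,"az":-0.15}
    - {"dx":54,"dy":-96,"dz":-10,"az":-0.225}
    - {"dx":73,"dy":-128,"dz":-20,"az":-0.3}
    - {"dx":91,"dy":-160,"dz":-30,"az":-0.375}
    - {"dx":109,"dy":-191,"dz":-40,"az":-0.45}
    - {"dx":127,"dy":-223,"dz":-55,"az":-0.525}
    - {"dx":146,"dy":-255,"dz":-70,"az":-0.6}
    - {"dx":164,"dy":-287,"dz":-85,"az":-0.675}
    - {"dx":182,"dy":-318,"dz":-100,"az":-0.75}

```text
schema error: expected keys dx, dy, dz, ax, ay, az
```

>>> play_rows:
  steps:
    - {"dx":18,"dy":-32,"dz":0,"ax":0,"ay":0,"az":-0.075}
    - {"dx":36,"dy":-64,"dz":0,"ax":0,"ay":0,"az":-0.15}
    - {"dx":54,"dy":-96,"dz":0,"ax":0,"ay":0,"az":-0.225}
    - {"dx":73,"dy":-128,"dz":0,"ax":0,"ay":0,"az":-0.3}
    - {"dx":91,"dy":-160,"dz":0,"ax":0,"ay":0,"az":-0.375}
    - {"dx":109,"dy":-191,"dz":0,"ax":0,"ay":0,"az":-0.45}
    - {"dx":127,"dy":-223,"dz":0,"ax":0,"ay":0,"az":-0.525}
    - {"dx":146,"dy":-255,"dz":0,"ax":0,"ay":0,"az":-0.6}
    - {"dx":164,"dy":-287,"dz":0,"ax":0,"ay":0,"az":-0.675}
    - {"dx":182,"dy":-319,"dz":0,"ax":0,"ay":0,"az":-0.75}
  claw: 100

```text
time_s: 2.13
ee_pos: [0.4115, 0.261, 0.238]
ee_rot: [[-0.428, 0.904, 0.001], [0.904, 0.428, 0.001], [0.0, 0.001, -1.0]]
wrist_force: [0.1, -0.4, 1.2]
gripper_width: 0.0922
grasp_force: 0.0
```

>>> play_rows:
  steps:
    - {"dx":18,"dy":-32,"dz":0,"ax":0,"ay":0,"az":-0.075}
    - {"dx":36,"dy":-64,"dz":0,"ax":0,"ay":0,"az":-0.15}
    - {"dx":54,"dy":-96,"dz":-10,"ax":0,"ay":0,"az":-0.225}
    - {"dx":73,"dy":-128,"dz":-20,"ax":0,"ay":0,"az":-0.3}
    - {"dx":91,"dy":-160,"dz":-30,"ax":0,"ay":0,"az":-0.375}
    - {"dx":109,"dy":-191,"dz":-40,"ax":0,"ay":0,"az":-0.45}
    - {"dx":127,"dy":-223,"dz":-55,"ax":0,"ay":0,"az":-0.525}
    - {"dx":146,"dy":-255,"dz":-70,"ax":0,"ay":0,"az":-0.6}
    - {"dx":164,"dy":-287,"dz":-85,"ax":0,"ay":0,"az":-0.675}
    - {"dx":182,"dy":-316,"dz":-100,"ax":0,"ay":0,"az":-0.75}

```text
time_s: 2.97
ee_pos: [0.5937, -0.0556, 0.1372]
ee_rot: [[0.303, 0.953, 0.001], [0.953, -0.303, -0.0], [-0.0, 0.001, -1.0]]
wrist_force: [0.5, 1.4, -0.1]
gripper_width: 0.0915
grasp_force: 0.0
```

Run:
```python
from h import *
s=env.observe();print(s["time_s"],s["ee_pos"],np.round(s["ee_rot"],3).tolist(),s["qpos"])
im=env.camera("wrist");cal=env.get_calibration("wrist");cv2.imwrite("pics/w1.png",im[...,::-1])
for q,z in(("pin",.022),("cradle",0),("ramp_foot",0),("crest",.014)):
    for d in env.mark_of(q,"wrist")[:1]: print(q,round(d["score"],2),np.round(d["at"]),ray("wrist",d["at"],z,cal).round(3))
```

```text
2.9667 [ 0.59365693 -0.05556296  0.13720687] [[0.303, 0.953, 0.001], [0.953, -0.303, -0.0], [-0.0, 0.001, -1.0]] [-0.36480016  0.52506253  0.53499386  1.79539219 -0.32939786  0.91005236
  0.00759709]
pin 0.82 [277. 275.] [ 0.576 -0.115  0.022]
```

View pics/w1.png

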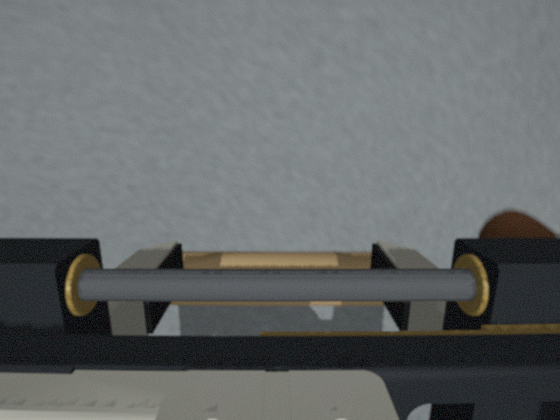

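The wrist view shows the pin between the two fingers (rows 252–303), parallel to the finger line and ahead of it. I can lower the tool behind it.

>>> play_rows:
  steps:
    - {"dx":0,"dy":0,"dz":-15,"ax":0,"ay":0,"az":0}
    - {"dx":0,"dy":0,"dz":-30,"ax":0,"ay":0,"az":0}
    - {"dx":0,"dy":0,"dz":-45,"ax":0,"ay":0,"az":0}
    - {"dx":0,"dy":0,"dz":-60,"ax":0,"ay":0,"az":0}
    - {"dx":0,"dy":0,"dz":-75,"ax":0,"ay":0,"az":0}
    - {"dx":0,"dy":0,"dz":-87,"ax":0,"ay":0,"az":0}
    - {"dx":0,"dy":0,"dz":-97,"ax":0,"ay":0,"az":0}
    - {"dx":0,"dy":0,"dz":-106,"ax":0,"ay":0,"az":0}
    - {"dx":0,"dy":0,"dz":-112,"ax":0,"ay":0,"az":0}
    - {"dx":0,"dy":0,"dz":-115,"ax":0,"ay":0,"az":0}

```text
time_s: 4.05
ee_pos: [0.5926, -0.0531, 0.0221]
ee_rot: [[0.299, 0.954, -0.0], [0.954, -0.299, 0.0], [-0.0, -0.0, -1.0]]
wrist_force: [1.0, -0.4, -0.2]
gripper_width: 0.0919
grasp_force: 0.0
```

>>> play_rows:
  steps:
    - {"dx":-2,"dy":-6,"dz":0,"ax":0,"ay":0,"az":0}
    - {"dx":-4,"dy":-12,"dz":0,"ax":0,"ay":0,"az":0}
    - {"dx":-6,"dy":-18,"dz":0,"ax":0,"ay":0,"az":0}
    - {"dx":-7,"dy":-24,"dz":0,"ax":0,"ay":0,"az":0}
    - {"dx":-9,"dy":-29,"dz":0,"ax":0,"ay":0,"az":0}
    - {"dx":-10,"dy":-34,"dz":0,"ax":0,"ay":0,"az":0.01}
    - {"dx":-12,"dy":-40,"dz":0,"ax":0,"ay":0,"az":0.03}
    - {"dx":-13,"dy":-46,"dz":0,"ax":0,"ay":0,"az":0.05}
    - {"dx":-15,"dy":-52,"dz":0,"ax":0,"ay":0,"az":0.07}
    - {"dx":-16,"dy":-57,"dz":0,"ax":0,"ay":0,"az":0.08}

```text
time_s: 4.88
ee_pos: [0.5766, -0.1114, 0.0229]
ee_rot: [[0.221, 0.975, 0.0], [0.975, -0.221, -0.0], [-0.0, 0.0, -1.0]]
wrist_force: [0.3, 0.1, 0.3]
gripper_width: 0.0919
grasp_force: 0.0
```

>>> play_rows:
  steps:
    - {"dx":-1,"dy":-5,"dz":0,"ax":0,"ay":0,"az":0.01}
    - {"dx":-3,"dy":-10,"dz":0,"ax":0,"ay":0,"az":0.02}
    - {"dx":-4,"dy":-15,"dz":0,"ax":0,"ay":0,"az":0.03}
    - {"dx":-5,"dy":-20,"dz":0,"ax":0,"ay":0,"az":0.04}
    - {"dx":-6,"dy":-25,"dz":0,"ax":0,"ay":0,"az":0.05}
    - {"dx":-7,"dy":-30,"dz":0,"ax":0,"ay":0,"az":0.06}
    - {"dx":-8,"dy":-34,"dz":0,"ax":0,"ay":0,"az":0.06}
    - {"dx":-9,"dy":-37,"dz":0,"ax":0,"ay":0,"az":0.06}
    - {"dx":-9,"dy":-39,"dz":0,"ax":0,"ay":0,"az":0.06}
    - {"dx":-9,"dy":-40,"dz":0,"ax":0,"ay":0,"az":0.06}

```text
time_s: 5.72
ee_pos: [0.5678, -0.1508, 0.0228]
ee_rot: [[0.164, 0.986, 0.0], [0.986, -0.164, -0.0], [-0.0, 0.0, -1.0]]
wrist_force: [-0.5, 1.1, 0.3]
gripper_width: 0.0916
grasp_force: 0.0
```

Run:
```python
from h import *
s=env.observe();print(s["time_s"],s["ee_pos"],s["wrist_force"])
for cam in("top","side"):
    im=env.camera(cam);
    for d in env.cut_out("pin",cam)[:1]:
        e=[ray(cam,x[::-1],.022) for x in ends(d["region"])];v=e[0]-e[1];print(cam,d["score"],e,np.linalg.norm(v),np.degrees(np.arctan2(v[1],v[0])))
    if cam=="side": a=im[220:400,220:480]
    else: b=im[130:260,300:440]
cv2.imwrite("pics/push1.png",np.vstack([cv2.resize(x,(420,290),interpolation=2) for x in(a,b)])[...,::-1])
```

```text
5.7167 [ 0.56779296 -0.15076944  0.02276792] [-0.45222681  1.13800327  0.30508382]
side 0.67 [array([ 0.43853931, -0.16301291,  0.022     ]), array([ 0.65444931, -0.22818006,  0.022     ])] 0.22553023261523839 163.20484533341056
```

View pics/push1.png

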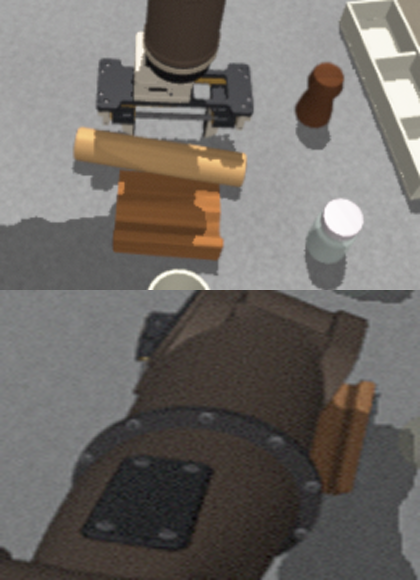

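The side view shows the pin rolled slightly ahead to the ramp foot, still yawed about -17° and with its far end leading. Gripper squared to the cradle: push slowly to align it and start up the ramp.

>>> play_rows:
  steps:
    - {"dx":-5,"dy":-3,"dz":0,"ax":0,"ay":0,"az":0}
    - {"dx":-11,"dy":-5,"dz":0,"ax":0,"ay":0,"az":0}
    - {"dx":-12,"dy":-9,"dz":0,"ax":0,"ay":0,"az":0}
    - {"dx":-12,"dy":-12,"dz":0,"ax":0,"ay":0,"az":0}
    - {"dx":-13,"dy":-15,"dz":0,"ax":0,"ay":0,"az":0}
    - {"dx":-13,"dy":-18,"dz":0,"ax":0,"ay":0,"az":0}
    - {"dx":-14,"dy":-21,"dz":0,"ax":0,"ay":0,"az":0}
    - {"dx":-14,"dy":-24,"dz":1,"ax":0,"ay":0,"az":0}
    - {"dx":-15,"dy":-26,"dz":2,"ax":0,"ay":0,"az":0}
    - {"dx":-15,"dy":-28,"dz":2,"ax":0,"ay":0,"az":0}

```text
time_s: 6.75
ee_pos: [0.553, -0.1783, 0.025]
ee_rot: [[0.163, 0.987, 0.0], [0.987, -0.163, 0.0], [0.0, 0.0, -1.0]]
wrist_force: [0.5, 2.8, 1.2]
gripper_width: 0.092
grasp_force: 1.4
```

```bash
cat > look.py <<'E'
from h import *
import sys
s=env.observe();print(s["time_s"],s["ee_pos"],s["wrist_force"])
im=env.camera("side")
z=float(sys.argv[2])
for d in env.cut_out("pin","side")[:1]:
    e=[ray("side",x[::-1],z) for x in ends(d["region"])];v=e[0]-e[1];print(d["score"],e,np.linalg.norm(v),np.degrees(np.arctan2(v[1],v[0])))
    c=(e[0]+e[1])/2-[.543,-.278,0];print("cradle xy",c[0]*.985-c[1]*.17,c[0]*.17+c[1]*.985)
cv2.imwrite(f"pics/{sys.argv[1]}.png",cv2.resize(im[220:400,220:480],None,fx=3,fy=3,interpolation=2)[...,::-1])
E
python3 look.py push2 .025
```

```text
6.75 [ 0.55304431 -0.17826831  0.0250247 ] [0.47826257 2.80525965 1.20098629]
0.64 [array([ 0.43439977, -0.19180289,  0.025     ]), array([ 0.65489981, -0.23075405,  0.025     ])] 0.22391395213368376 169.98209400434058
cradle xy -0.009717616431264214 0.0660011692082819
```

View pics/push2.png

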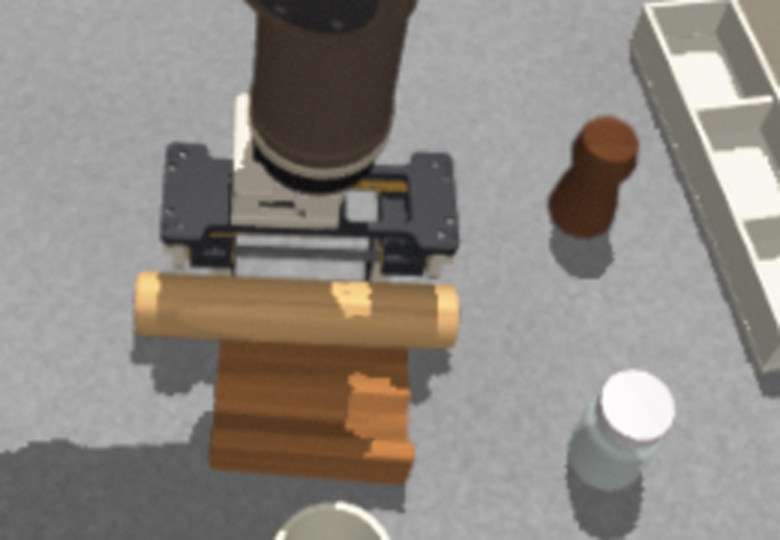

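Pin is now parallel to the cradle and on the ramp (overhang about 80 px left, 48 px right in the crop). Push it up and over.

>>> play_rows:
  steps:
    - {"dx":-1,"dy":-4,"dz":1,"ax":0,"ay":0,"az":0}
    - {"dx":-1,"dy":-8,"dz":2,"ax":0,"ay":0,"az":0}
    - {"dx":-2,"dy":-12,"dz":3,"ax":0,"ay":0,"az":0}
    - {"dx":-3,"dy":-16,"dz":4,"ax":0,"ay":0,"az":0}
    - {"dx":-3,"dy":-20,"dz":5,"ax":0,"ay":0,"az":0}
    - {"dx":-4,"dy":-24,"dz":6,"ax":0,"ay":0,"az":0}
    - {"dx":-5,"dy":-28,"dz":7,"ax":0,"ay":0,"az":0}
    - {"dx":-5,"dy":-32,"dz":8,"ax":0,"ay":0,"az":0}
    - {"dx":-6,"dy":-36,"dz":9,"ax":0,"ay":0,"az":0}
    - {"dx":-7,"dy":-40,"dz":10,"ax":0,"ay":0,"az":0}

```text
time_s: 7.68
ee_pos: [0.5458, -0.2188, 0.0348]
ee_rot: [[0.163, 0.987, 0.0], [0.987, -0.163, 0.0], [0.0, 0.0, -1.0]]
wrist_force: [0.5, 3.1, 1.5]
gripper_width: 0.0919
grasp_force: 1.4
```

>>> play_rows:
  steps:
    - {"dx":0,"dy":-3,"dz":1,"ax":0,"ay":0,"az":0}
    - {"dx":-1,"dy":-6,"dz":2,"ax":0,"ay":0,"az":0}
    - {"dx":-1,"dy":-9,"dz":2,"ax":0,"ay":0,"az":0}
    - {"dx":-2,"dy":-12,"dz":2,"ax":0,"ay":0,"az":0}
    - {"dx":-2,"dy":-14,"dz":2,"ax":0,"ay":0,"az":0}
    - {"dx":-3,"dy":-16,"dz":2,"ax":0,"ay":0,"az":0}
    - {"dx":-3,"dy":-18,"dz":2,"ax":0,"ay":0,"az":0}
    - {"dx":-3,"dy":-18,"dz":2,"ax":0,"ay":0,"az":0}
    - {"dx":-3,"dy":-18,"dz":2,"ax":0,"ay":0,"az":0}
    - {"dx":-3,"dy":-18,"dz":2,"ax":0,"ay":0,"az":0}

```text
time_s: 8.52
ee_pos: [0.5428, -0.2362, 0.0367]
ee_rot: [[0.163, 0.987, -0.0], [0.987, -0.163, 0.0], [0.0, -0.0, -1.0]]
wrist_force: [-0.3, 0.9, -0.4]
gripper_width: 0.0918
grasp_force: 0.0
```

```bash
python3 look.py push3 .029
```

```text
8.5167 [ 0.54284655 -0.23623694  0.0366842 ] [-0.31769724  0.88176417 -0.39412297]
0.67 [array([ 0.42277307, -0.25647011,  0.029     ]), array([ 0.64576001, -0.30018574,  0.029     ])] 0.22723167101219033 168.90808293484886
cradle xy -0.008546710522241286 -0.001807691416195627
```

View pics/push3.png

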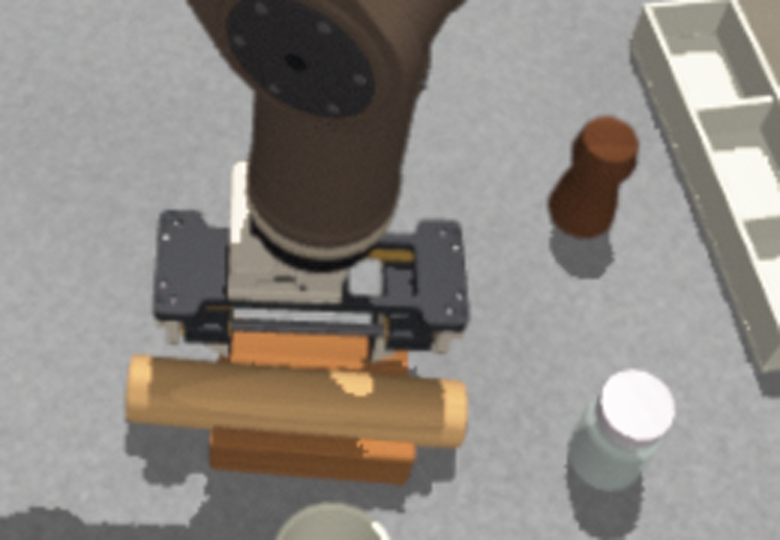

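The pin lies in the V (axis at cradle y ≈ 0, both ends past the cradle). Back off and up, clear of everything.

>>> play_rows:
  steps:
    - {"dx":1,"dy":8,"dz":2,"ax":0,"ay":0,"az":0}
    - {"dx":3,"dy":18,"dz":5,"ax":0,"ay":0,"az":0}
    - {"dx":5,"dy":30,"dz":10,"ax":0,"ay":0,"az":0}
    - {"dx":7,"dy":45,"dz":25,"ax":0,"ay":0,"az":0}
    - {"dx":9,"dy":60,"dz":45,"ax":0,"ay":0,"az":0}
    - {"dx":10,"dy":80,"dz":65,"ax":0,"ay":0,"az":0}
    - {"dx":10,"dy":100,"dz":90,"ax":0,"ay":0,"az":0}
    - {"dx":10,"dy":120,"dz":110,"ax":0,"ay":0,"az":0}
    - {"dx":10,"dy":130,"dz":120,"ax":0,"ay":0,"az":0}
    - {"dx":10,"dy":130,"dz":120,"ax":0,"ay":0,"az":0}

```text
time_s: 9.45
ee_pos: [0.5546, -0.1021, 0.1592]
ee_rot: [[0.158, 0.987, 0.004], [0.987, -0.158, 0.002], [0.003, 0.004, -1.0]]
wrist_force: [0.3, 0.1, -0.4]
gripper_width: 0.092
grasp_force: 0.0
```

```bash
python3 look.py fin .029
```

```text
9.45 [ 0.554557   -0.10211747  0.15915731] [ 0.30122457  0.11153046 -0.39637552]
```

View pics/fin.png

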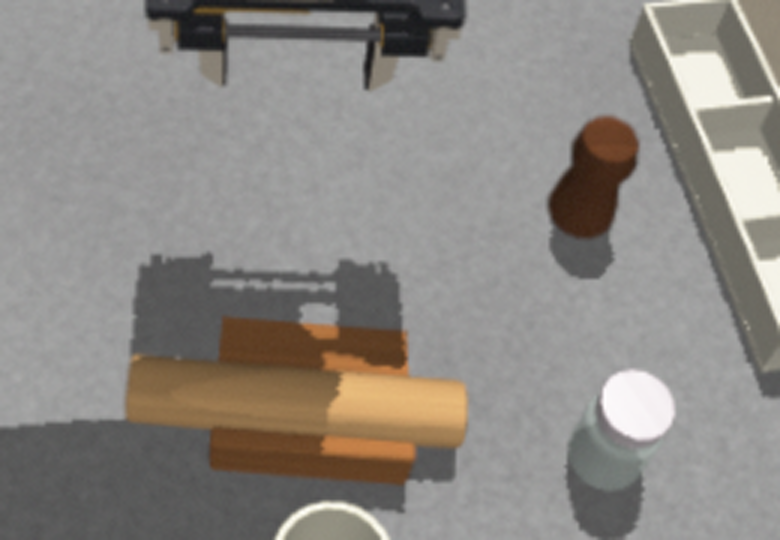

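The pin is seated in the V, unchanged at columns 127–466. Both ends overhang, the arm is clear, and the bystanders in view are untouched.

```bash
python3 -c "
from rig import env
print(env.hand_in())"
```

```text
the job is handed in; nothing more can be done
None
```

I rolled the pin up the ramp and over the crest into the V of the cradle, where it lies still with both ends sticking out; the arm is clear and the job was handed in at about 9.5 s.

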